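Lock the crumb screen's foot with the hex key

ROBOT

A 6-joint arm with a two-finger parallel gripper is mounted at the origin on a cart in front of the work surface, level with it; the furniture and walls round the work are solid. World frame = base frame: x ahead of the robot, y to its left, z up, the work surface at z = 0. Lengths are in m, angles in rad, forces in N, time in s.
With the tool pointing down it reaches from about 0.35 to 0.975 m from the base axis. Payload 4.9 kg.
Tool frame: the origin (TCP) lies midway between the tips of the shut fingers; the grasp point (between the pads) lies 19 mm behind it; x points along the fingers, z is the direction in which the jaws open and shut, and the axes are right-handed (so a half turn about x gives the same grasp; the last joint's range is limited). The gripper opens to 85 mm and grips with 20 to 120 N. Pads are 22 mm wide; open, the fingers measure 114 mm over their backs; the gripper's body (76 mm by 85 mm) begins 54 mm behind the grasp point. The pads swing forward as they close: fully open they stand 13 mm farther back than shut.
Start: joints at [1.033, 0.053, 1.613, -0, 1.476, -0.119], TCP at [0.254, 0.571, 0.231] pointing down, gripper open.
Joint ranges: [-3.01, 3.01], [-1.01, 2.22], [0.06, 2.58], [-1.02, 4.17], [0.09, 2.62], [-3.14, 3.14]. Speed limits (rad/s): [2.57, 2.57, 3.14, 3.14, 3.14, 3.14].

INTERFACE

Orientations are given as a unit quaternion [w, x, y, z].
In Python, from plant import state, cams, workorder, nets gives the robot as it stands.
- The arm moves only by the tool play_rows, never from a script. Its argument "motion" is a list of rows, each a list of 3 entries, a list of its own where there are three numbers: the closure, from -1 (fully open) to 1 (shut), then the shift along the world's x, y, z in m, then the turn about the world's z in rad. A call has 1 to 5 rows; each row is the pose to reach, as a shift and turn from the pose commanded when the call began; what a row does not reach only later rows make up. A row lasts 1/10 s, in which the tool goes at most 50 mm and 8.59 degrees, less where a joint would pass 70% of its speed; a pose out of reach is approached as far as the arm can. A call with a gripper value outside its range is refused whole. The fingers move at their own pace and stop on an object; the grip force is fixed at half the most. Time passes only in rows, so rows that repeat a pose let the fingers close. It gives the time, the measured TCP pose, the force and the opening at its end, in the units of the state.
- state(): the state, without advancing time (a new reading comes with each control period).
- cams.grab_frame(name): name is "side" or "top"; returns (picture, depth): 420x560x3 uint8, red, green, blue; 420x560 float32, m along the optical axis (not along the pixel's ray), 0 where there is no reading.
- cams.camera_info(name): a dict with "K" (3x3 intrinsics, pixels), "k1" (the pictures are not rectified: a ray, as slopes to the right and down, at radius r is drawn at 1 + k1 r^2 times it, then the intrinsics apply), "rvec" (rotation vector, rad) and "tvec" (3), from world to camera coordinates, as OpenCV has them. Camera axes: x right, y down, z forward; pixel columns grow to the right and rows downward; lengths in m; the calibration is good to about 2 mm. A picture is of the moment at which its call begins. camera_info takes no time and is no camera call.
- workorder.job_done(): hands the job in, once; it reports no verdict.
Trained networks look in the newest picture that a camera, given by its name, has taken for a name from the list of things; names that differ only in an ending like _2 or _b are one class to them, and where a whole thing is asked for, a point or a joint stands for the part that bears it (a point fixed in the world has none). Each returns a list of dicts, best first, with "score" (0 to 1); they miss things now and then, are a little off and sometimes report something else, mostly with a low value. They report only what shows in the picture. A call takes as long as a camera call. They do not tell look-alikes from the thing itself.
- nets.recognise(camera, target): "at" ([x, y, z] in m, in world coordinates, good to about 4 mm: the middle of the surface that is visible of it).
- nets.landmark_of(camera, target): "at" ([x, y, z] in m, in world coordinates, good to about 4 mm: a listed point, or the origin of a listed thing).
The state is a dict: "time": time; "joint_pos": joint angles; "joint_vel": joint speeds; "joint_efforts": joint torques, N m; "tool_pos": TCP position; "tool_rot": TCP orientation; "contact_force": force on the tool from outside, world axes, zero at the start; "ft_torque": the same for the moment, N m; "gripper_width": opening from 0.0 (shut) to 1.0 (fully open).
Only numpy, scipy, OpenCV 4.12 (cv2) and the standard library are available. Lean on these libraries where they do the work, as an engineer would, in place of code of your own. Each camera call takes 0.05 s, during which the arm holds its last target.

TASK

Lock the foot of the clear crumb screen: lift the orange-handled hex key out of the wooden key block, set it upright and fully home in the hex socket of the grey foot, and turn it clockwise (seen from above) until the lock stops, so that the yellow pointer has gone from the red dot to the green dot. Leave the key standing in the socket and let go of it; leave the black-handled key where it is in the block.

Things in the scene. Friction and masses are not known exactly. Their poses are not given: they have to be found in the camera images.
- hex_key_grip (a point): Centre of the hex key's orange T-handle: bar 76 mm along x, 18 mm thick along y (grip this), 22 mm high. Key end 111 mm below it (z up along the 16 mm shank). Lowest 42 mm: hexagon, 24 mm across flats, corners on the x axis, last 16 mm tapering to a 10 mm nose. Stands upright (may lean 5 deg), 42 mm deep in a hole of the wooden block (70x190x48 mm): lift 45 mm or more. 0.18 to 0.35 kg.
- socket (a point): Centre of the socket's mouth, 52 mm above the table, in the grey 92 mm square fixed foot; z up, turns with the lock. Funnel 38 mm across flats, over 10 mm to a 26 mm hexagon; floor 46 mm below mouth (key home: handle centre 65 mm above mouth). Corners on the x axis and each 60 deg from it: turn the handle to one of these, within 10 deg. Pointer on -x. Clear screen, 115 mm high, stands 85 mm behind.
- lock (a joint): Angle of the lock in rad: 0 = yellow pointer at the red dot (open), growing clockwise seen from above to a hard stop at 1.57 = pointer at the green dot (locked). Starts at 0 to 0.3. Turning takes about 0.15 N m; friction holds it where it is left. The key has about 11 degrees of play either way in the socket, so turn it a little over a quarter turn.
- pin_key_grip (a point): Centre of the black T-handle of the other key: round-ended, same length and handle sizes, upright in the block's other hole, 110 mm from the hex key. Which key stands in which hole varies. Its top is 128 mm above the table: a carried hex key passes over it only when lifted 130 mm or more. Leave it there.
Not all that is in view belongs to the job. What is shaped like the part that bears hex_key_grip but blue or turquoise is not meant.

How it is judged:
On the way:
1. the hex key is fully home in the socket, upright, before the lock has been turned (horizontal distance between hex_key_grip and socket below 0.015 m and z of hex_key_grip in the frame of socket below 0.075 m and angle between hex_key_grip's own z axis and vertical below 0.2 rad and value of joint lock below 0.9 rad), for 0.2 s.
At the end, for the whole second after the job is handed in: The lock is turned clockwise to within 0.22 rad (about 13 degrees) of its stop; the hex key still stands in the socket (its end within 10 mm of the floor, handle within 15 mm of the socket's axis, tilt under 0.2 rad); the black-handled key's handle is within 40 mm of where it started (value of joint lock above 1.35 rad and horizontal distance between hex_key_grip and socket below 0.015 m and z of hex_key_grip in the frame of socket below 0.075 m and angle between hex_key_grip's own z axis and vertical below 0.2 rad and distance of pin_key_grip from where it was at the start of the episode below 0.04 m); the robot touches nothing.
It fails at once if the black-handled key is pulled out or pushed over (distance of pin_key_grip from where it was at the start of the episode above 0.04 m).
It also fails if it takes over 51 s, if anything falls off the work surface, if the arm or the gripper's body presses on something with over 40 N, if the wrist force passes 120 N, or if a joint passes its speed limit or range.

## Working session

There is one attempt and no reset: what is moved stays moved. The work goes in short steps, Python scripts to look and compute and a tool call to move; the robot and the scene stay as the last step left them, time stands still between calls to the robot, and variables do not carry over. Pictures are saved under pics/ and viewed, and the job is handed in when it is done.

Besides the shell and the picture viewer there is one more tool, called after "Call:" as name(argument=value, ...), one argument or row to a line, values as JSON. play_rows: Moves the arm, as the interface text tells. Its arguments: {"type":"object","properties":{"motion":{"type":"array","items":{"type":"array"}}},"required":["motion"]}

```bash
mkdir -p pics; ls; cat > h.py <<'E'
import numpy as np, cv2
from plant import state, cams, workorder, nets
def grab(n,fn=None):
    p,d=cams.grab_frame(n)
    if fn: cv2.imwrite(fn,cv2.cvtColor(p,cv2.COLOR_RGB2BGR))
    return p,d
def cal(n):
    c=cams.camera_info(n);K=np.array(c['K'],float);R=cv2.Rodrigues(np.array(c['rvec'],float))[0];t=np.array(c['tvec'],float).ravel()
    return K,c['k1'],R,t
def proj(n,X):
    K,k1,R,t=cal(n);q=np.atleast_2d(X)@R.T+t;s=q[:,:2]/q[:,2:];s=s*(1+k1*(s**2).sum(1,keepdims=True))
    return s*[K[0,0],K[1,1]]+[K[0,2],K[1,2]]
def rays(n,uv):
    K,k1,R,t=cal(n);uv=np.atleast_2d(np.array(uv,float))
    s=cv2.undistortPoints(uv[:,None],K,np.array([k1,0,0,0,0.]))[:,0]
    return np.c_[s,np.ones(len(s))],R,t
def unproj(n,uv,d):
    r,R,t=rays(n,uv);return (r*np.ravel(d)[:,None]-t)@R
def atz(n,uv,z):
    r,R,t=rays(n,uv);o=-R.T@t;w=r@R;return o+w*((z-o[2])/w[:,2])[:,None]
E
python3 - <<'E'
from h import *
np.set_printoptions(precision=4,suppress=True)
s=state();print(s['time'],s['tool_pos'],s['tool_rot'],s['gripper_width'])
for c in('top','side'):
    grab(c,f'pics/{c}0.png')
    K,k1,R,t=cal(c);print(c,-R.T@t,R[2],K[0,0])
    for n in('hex_key_grip','socket','pin_key_grip'):
        print(c,n,[(np.round(r['at'],4),round(r['score'],2)) for r in nets.landmark_of(c,n)])
print(state()['time'])
E
```

```text
pics
0.0 [0.2539 0.5705 0.2301] [ 0.5924 -0.3855  0.5936  0.3848] 1.0007309432370184
top [ 0.4515 -0.0611  1.1274] [ 0.0559  0.0028 -0.9984] 426.54560830810215
top hex_key_grip [(array([ 0.4974, -0.2622,  0.1132]), 0.87), (array([ 0.592 , -0.1592,  0.1068]), 0.84), (array([ 0.4515, -0.0193,  0.1098]), 0.69), (array([ 0.449 , -0.143 ,  0.1131]), 0.56)]
top socket [(array([0.5147, 0.2616, 0.0535]), 0.82)]
top pin_key_grip [(array([ 0.4671, -0.3642,  0.1151]), 0.92)]
side [ 0.1811 -0.8005  0.6213] [ 0.3598  0.7554 -0.5476] 392.1842308269011
side hex_key_grip [(array([ 0.4464, -0.143 ,  0.113 ]), 0.89), (array([ 0.5943, -0.1635,  0.1117]), 0.83), (array([ 0.4991, -0.2655,  0.118 ]), 0.7), (array([ 0.455 , -0.0224,  0.1106]), 0.55)]
side socket [(array([0.5187, 0.258 , 0.0524]), 0.59)]
side pin_key_grip [(array([ 0.4622, -0.3663,  0.1136]), 0.86), (array([ 0.4947, -0.2645,  0.1166]), 0.18)]
0.4
```

View pics/top0.png

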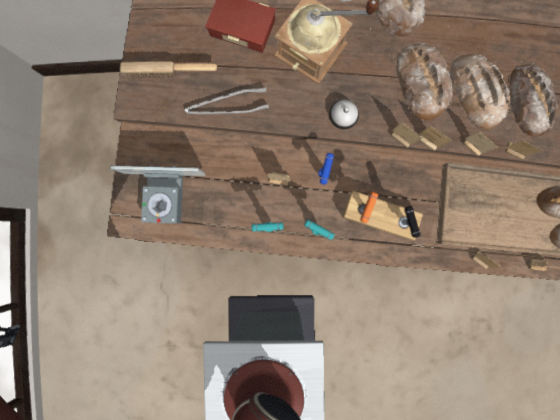

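View pics/side0.png

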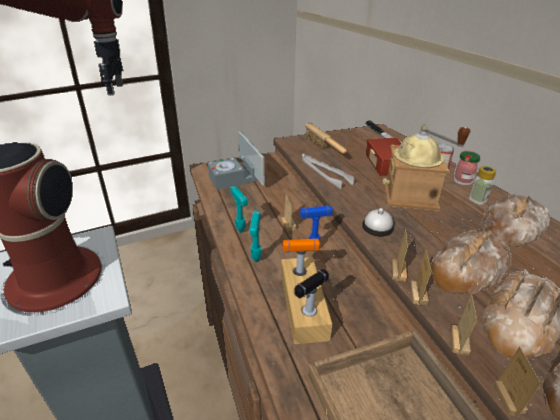

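The top view shows one orange handle at (370,207), in the wooden block next to the black one at (412,222). Candidates that could be mistaken for it are blue (327,168), turquoise (268,228), turquoise (320,230) and black (412,222). I choose orange and will check it in a close crop, along with the foot at (160,200).

```bash
python3 - <<'E'
from h import *
np.set_printoptions(precision=4,suppress=True)
p,d=grab('top'); ps,ds=grab('side')
b=cv2.cvtColor(p,cv2.COLOR_RGB2BGR);bs=cv2.cvtColor(ps,cv2.COLOR_RGB2BGR)
f=lambda im,u,v,w:cv2.resize(im[v-w:v+w,u-w:u+w],(390,390),interpolation=cv2.INTER_CUBIC)
cv2.imwrite('pics/crop0.png',np.hstack([f(b,385,210,40),f(b,160,195,40)]))
cv2.imwrite('pics/crop0s.png',np.hstack([f(bs,305,270,50),f(bs,235,170,45)]))
for n,im,dd,box in(('top',p,d,(340,180,400,240)),('side',ps,ds,(270,220,340,290))):
    h=cv2.cvtColor(im,cv2.COLOR_RGB2HSV);m=(h[...,0]<14)&(h[...,1]>190)&(h[...,2]>100)&(dd>0)
    k=np.zeros_like(m);k[box[1]:box[3],box[0]:box[2]]=1;m&=k
    v,u=np.nonzero(m);X=unproj(n,np.c_[u,v],dd[v,u])
    ok=(X[:,2]>.09)&(X[:,2]<.15);X=X[ok]
    T=X[X[:,2]>np.percentile(X[:,2],50)] if n=='side' else X
    r=cv2.minAreaRect(X[:,:2].astype(np.float32)*1000)
    print(n,len(X),X.mean(0),np.percentile(X[:,2],[5,50,95]),r)
    w,V=np.linalg.eigh(np.cov(X.T));print(V[:,2],np.sqrt(w))
    if n=='top':
        Y=atz('top',np.c_[u,v],.128);print('z128',cv2.minAreaRect(Y[:,:2].astype(np.float32)*1000))
E
```

```text
Traceback (most recent call last):
  File "h.py", line 18, in unproj
    r,R,t=rays(n,uv);return (r*np.ravel(d)[:,None]-t)@R
          ~~~~^^^^^^
  File "h.py", line 15, in rays
    s=cv2.undistortPoints(uv[:,None],K,np.array([k1,0,0,0,0.]))[:,0]
      ~~~~~~~~~~~~~~~~~~~^^^^^^^^^^^^^^^^^^^^^^^^^^^^^^^^^^^^^^
cv2.error: OpenCV(4.12.0) /io/opencv/modules/calib3d/src/undistort.dispatch.cpp:347: error: (-215:Assertion failed) CV_IS_MAT(_src) && CV_IS_MAT(_dst) && (_src->rows == 1 || _src->cols == 1) && (_dst->rows == 1 || _dst->cols == 1) && _src->cols + _src->rows - 1 == _dst->rows + _dst->cols - 1 && (CV_MAT_TYPE(_src->type) == CV_32FC2 || CV_MAT_TYPE(_src->type) == CV_64FC2) && (CV_MAT_TYPE(_dst->type) == CV_32FC2 || CV_MAT_TYPE(_dst->type) == CV_64FC2) in function 'cvUndistortPointsInternal'
```

View pics/crop0.png

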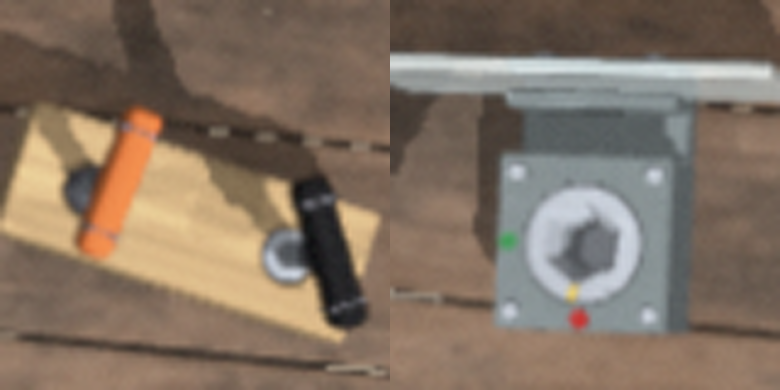

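View pics/crop0s.png

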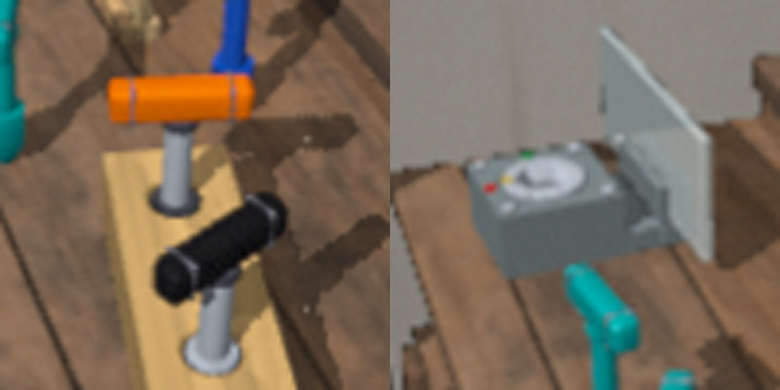

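Confirmed: orange key at crop (120,185) on the block, black at (330,255), and the foot with yellow pointer near the red dot. I'll fix the empty mask.

```bash
cat > m.py <<'E'
from h import *
np.set_printoptions(precision=4,suppress=True)
def omask(im,box):
    h=cv2.cvtColor(im,cv2.COLOR_RGB2HSV);m=(h[...,0]<16)&(h[...,1]>170)&(h[...,2]>120)
    k=np.zeros_like(m);k[box[1]:box[3],box[0]:box[2]]=1
    return m&k
E
python3 - <<'E'
from m import *
p,d=grab('top'); ps,ds=grab('side')
for n,im,dd,box in(('top',p,d,(340,180,400,240)),('side',ps,ds,(270,225,335,270))):
    m=omask(im,box);print(n,m.sum(),(m&(dd>0)).sum())
    v,u=np.nonzero(m&(dd>0));X=unproj(n,np.c_[u,v],dd[v,u])
    X=X[(X[:,2]>.09)&(X[:,2]<.15)]
    print(len(X),X.mean(0),np.percentile(X[:,2],[5,50,95]),cv2.minAreaRect(X[:,:2].astype(np.float32)*1000))
    for z in (.117,.128):
        Y=atz(n,np.c_[u,v],z);print(z,cv2.minAreaRect(Y[:,:2].astype(np.float32)*1000),Y.mean(0))
    # bar axis by pca in image
    uv=np.c_[u,v];c=uv.mean(0);w,V=np.linalg.eigh(np.cov((uv-c).T))
    a=atz(n,np.array([c-10*V[:,1],c+10*V[:,1]]),.117);dd_=a[1]-a[0];print('yaw',np.degrees(np.arctan2(dd_[1],dd_[0])))
# socket pixels in crop scale 390/80 ; crop origin (120,155), x offset 390
g=lambda x,y:(120+(x-390)/4.875-.4,155+y/4.875-.4)
for nm,x,y in(('ring',583,243),('yellow',572,292),('red',580,318),('green',508,241),('sTL',517,173),('sTR',655,176),('sBL',510,312),('sBR',648,315),('screenL',395,60),('screenR',770,75)):
    print(nm,atz('top',g(x,y),.052))
E
```

```text
top 145 145
144 [ 0.5021 -0.26    0.1284] [0.1252 0.1283 0.1318] ((501.02215576171875, -260.3863220214844), (15.400482177734375, 73.05516052246094), 66.19800567626953)
0.117 ((501.61785888671875, -262.4969177246094), (16.057373046875, 74.02926635742188), 65.97320556640625) [ 0.5029 -0.2624  0.117 ]
0.128 ((501.07257080078125, -260.3045654296875), (15.882574081420898, 73.22330474853516), 65.9732894897461) [ 0.5023 -0.2602  0.128 ]
yaw 155.8173238207766
side 382 380
373 [ 0.498  -0.2661  0.1227] [0.1117 0.1244 0.1299] ((499.58648681640625, -263.0518493652344), (18.95589256286621, 76.087646484375), 67.81769561767578)
0.117 ((503.05487060546875, -259.6763000488281), (38.69401168823242, 78.27310180664062), 68.13388061523438) [ 0.5017 -0.26    0.117 ]
0.128 ((496.0333557128906, -271.47265625), (37.85004806518555, 76.56588745117188), 68.13386535644531) [ 0.4947 -0.2718  0.128 ]
yaw 155.85281738336803
ring [[0.517  0.2588 0.052 ]]
yellow [[0.4914 0.2646 0.052 ]]
red [[0.4777 0.2603 0.052 ]]
green [[0.5186 0.2993 0.052 ]]
sTL [[0.5544 0.2947 0.052 ]]
sTR [[0.5517 0.2205 0.052 ]]
sBL [[0.4812 0.298  0.052 ]]
sBR [[0.479 0.224 0.052]]
screenL [[0.6159 0.3625 0.052 ]]
screenR [[0.604  0.1596 0.052 ]]
```

```bash
python3 - <<'E'
from m import *
from scipy.spatial.transform import Rotation as Ro
s=state();q=s['tool_rot'];R=Ro.from_quat([q[1],q[2],q[3],q[0]]).as_matrix()
print(R, 'jaw yaw',np.degrees(np.arctan2(R[1,2],R[0,2])),s['joint_pos'],s['tool_pos'],s['time'])
E
```

```text
[[ 0.     -0.9136  0.4067]
 [ 0.      0.4067  0.9136]
 [-1.     -0.      0.    ]] jaw yaw 66.00483740126234 [ 1.033   0.0527  1.6129 -0.      1.476  -0.119 ] [0.2542 0.571  0.2313] 0.6
```

Call:
play_rows(
  motion=[
    [-1, [0.014, -0.047, 0], 0],
    [-1, [0.028, -0.094, 0], 0],
    [-1, [0.042, -0.141, 0], 0],
    [-1, [0.056, -0.188, 0], 0],
    [-1, [0.07, -0.235, 0], 0],
  ],
)

```text
time: 1.1
tool_pos: [0.3243, 0.3343, 0.2314]
tool_rot: [0.593, -0.385, 0.593, 0.385]
contact_force: [0.6, 0.1, -0.4]
gripper_width: 1.001
```

Call:
play_rows(
  motion=[
    [-1, [0.014, -0.047, 0], 0],
    [-1, [0.028, -0.094, 0], 0],
    [-1, [0.042, -0.141, 0], 0],
    [-1, [0.056, -0.188, 0], 0],
    [-1, [0.07, -0.235, 0], 0],
  ],
)

```text
time: 1.6
tool_pos: [0.3944, 0.0991, 0.2318]
tool_rot: [0.594, -0.386, 0.592, 0.385]
contact_force: [0.9, -0.5, -0.4]
gripper_width: 0.998
```

Call:
play_rows(
  motion=[
    [-1, [0.014, -0.047, 0], 0],
    [-1, [0.028, -0.094, 0], 0],
    [-1, [0.042, -0.141, 0], 0],
    [-1, [0.056, -0.188, 0], 0],
    [-1, [0.07, -0.235, 0], 0],
  ],
)

```text
time: 2.1
tool_pos: [0.4644, -0.1363, 0.2317]
tool_rot: [0.593, -0.385, 0.593, 0.385]
contact_force: [0.6, 0.7, 1.0]
gripper_width: 1.0
```

Call:
play_rows(
  motion=[
    [-1, [0.012, -0.042, 0], 0],
    [-1, [0.024, -0.084, 0], 0],
    [-1, [0.036, -0.126, 0], 0],
    [-1, [0.036, -0.126, 0], 0],
  ],
)

```text
time: 2.5
tool_pos: [0.5005, -0.2644, 0.2308]
tool_rot: [0.594, -0.384, 0.594, 0.384]
contact_force: [0.0, 1.7, -0.3]
gripper_width: 0.999
```

```bash
python3 - <<'E'
from m import *
p,d=grab('top','pics/t1.png'); ps,ds=grab('side')
b=cv2.cvtColor(p,cv2.COLOR_RGB2BGR);bs=cv2.cvtColor(ps,cv2.COLOR_RGB2BGR)
f=lambda im,u,v,w:cv2.resize(im[v-w:v+w,u-w:u+w],(390,390),interpolation=cv2.INTER_CUBIC)
cv2.imwrite('pics/c1.png',np.hstack([f(b,375,210,60),f(bs,305,240,75)]))
print(state()['tool_pos'],nets.landmark_of('side','hex_key_grip')[:4])
# lean: shank axis in side view
print(proj('side',[[.5005,-.262,.117],[.5005,-.262,.048]]),proj('top',[[.5005,-.262,.117],[.5005,-.262,.048]]))
E
```

```text
[ 0.5    -0.2607  0.2309] [{'at': [0.4971, -0.2643, 0.119], 'score': 0.89}, {'at': [0.448, -0.142, 0.1096], 'score': 0.61}, {'at': [0.5948, -0.1644, 0.1145], 'score': 0.61}]
[[300.6904 245.4856]
 [299.3059 270.6701]] [[368.7292 207.173 ]
 [363.4169 208.5525]]
```

View pics/c1.png

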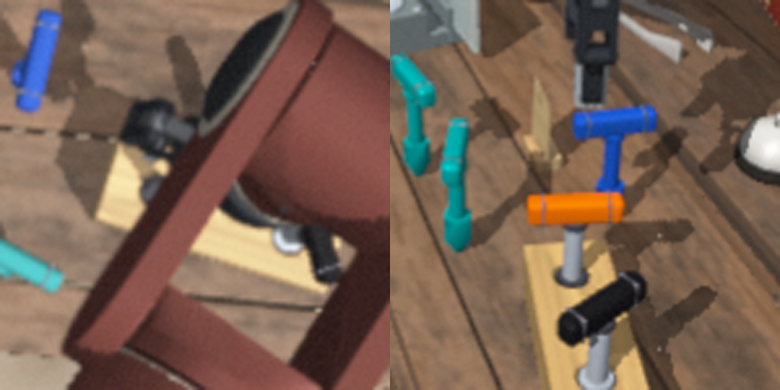

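Call:
play_rows(
  motion=[
    [-1, [0, -0.001, -0.04], 0],
    [-1, [0, -0.001, -0.08], 0],
    [-1, [0, -0.001, -0.11], 0],
    [-1, [0, -0.001, -0.133], 0],
    [-1, [0, -0.001, -0.133], 0],
  ],
)

```text
time: 3.15
tool_pos: [0.4976, -0.2579, 0.0944]
tool_rot: [0.592, -0.383, 0.594, 0.388]
contact_force: [-1.0, 0.4, -1.2]
gripper_width: 1.001
```

Call:
play_rows(
  motion=[
    [1, [0, 0, 0], 0],
    [1, [0, 0, 0], 0],
    [1, [0, 0, 0], 0],
    [1, [0, 0, 0], 0],
    [1, [0, 0, 0], 0],
  ],
)

```text
time: 3.65
tool_pos: [0.5009, -0.2617, 0.0998]
tool_rot: [0.593, -0.386, 0.593, 0.384]
contact_force: [-0.6, 0.6, 2.7]
gripper_width: 0.202
```

Call:
play_rows(
  motion=[
    [1, [0, 0, 0], 0],
    [1, [0, 0, 0], 0],
    [1, [0, 0, 0], 0],
  ],
)

```text
time: 3.95
tool_pos: [0.5009, -0.2617, 0.0998]
tool_rot: [0.593, -0.386, 0.593, 0.384]
contact_force: [-0.5, -1.1, 5.7]
gripper_width: 0.207
```

Call:
play_rows(
  motion=[
    [1, [0, 0, 0.012], 0],
    [1, [0, 0, 0.026], 0],
    [1, [0, 0, 0.042], 0],
    [1, [0, 0, 0.06], 0],
    [1, [0, 0, 0.085], 0],
  ],
)

```text
time: 4.45
tool_pos: [0.4995, -0.2605, 0.1839]
tool_rot: [0.593, -0.384, 0.593, 0.386]
contact_force: [-0.1, -0.1, -2.0]
gripper_width: 0.208
```

Call:
play_rows(
  motion=[
    [1, [0, 0, 0.03], 0],
    [1, [0, 0, 0.06], 0],
    [1, [0, 0, 0.07], 0],
    [1, [0, 0, 0.07], 0],
  ],
)

```text
time: 4.85
tool_pos: [0.501, -0.2615, 0.2561]
tool_rot: [0.594, -0.387, 0.592, 0.384]
contact_force: [-0.7, 0.5, -1.7]
gripper_width: 0.203
```

```bash
python3 - <<'E'
from m import *
p,d=grab('top'); ps,ds=grab('side','pics/s2.png')
print(state()['tool_pos'],state()['gripper_width'],state()['contact_force'])
E
```

```text
[ 0.4996 -0.2606  0.2521] 0.20305110773306506 [ 0.1271  0.712  -3.1919]
```

View pics/s2.png

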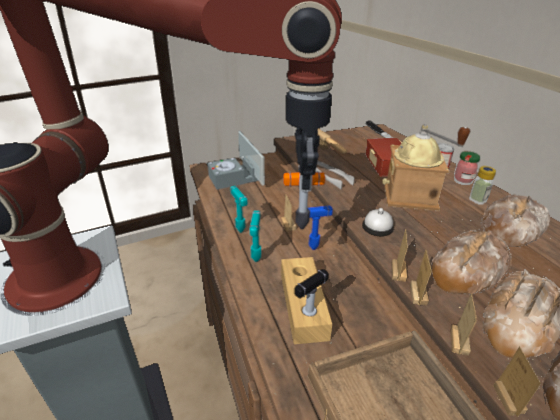

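Call:
play_rows(
  motion=[
    [1, [0.001, 0.03, 0], 0.04],
    [1, [0.002, 0.075, 0], 0.08],
    [1, [0.004, 0.12, 0], 0.12],
    [1, [0.005, 0.165, 0], 0.16],
    [1, [0.007, 0.21, 0], 0.2],
  ],
)

```text
time: 5.45
tool_pos: [0.5057, -0.0491, 0.2505]
tool_rot: [0.55, -0.441, 0.552, 0.444]
contact_force: [0.4, 0.5, -1.7]
gripper_width: 0.208
```

Call:
play_rows(
  motion=[
    [1, [0.002, 0.045, 0], 0],
    [1, [0.004, 0.09, 0], 0],
    [1, [0.006, 0.135, 0], 0],
    [1, [0.008, 0.175, 0], 0],
    [1, [0.009, 0.21, 0], 0],
  ],
)

```text
time: 5.95
tool_pos: [0.5147, 0.1609, 0.2505]
tool_rot: [0.55, -0.442, 0.553, 0.444]
contact_force: [-0.0, 0.0, -2.1]
gripper_width: 0.203
```

Call:
play_rows(
  motion=[
    [1, [0, 0.035, 0], 0],
    [1, [0, 0.07, 0], 0],
    [1, [0, 0.1, 0], 0],
    [1, [0, 0.1, 0], 0],
    [1, [0, 0.1, 0], 0],
  ],
)

```text
time: 6.45
tool_pos: [0.5151, 0.2589, 0.2508]
tool_rot: [0.55, -0.442, 0.553, 0.443]
contact_force: [-0.0, 0.5, -2.1]
gripper_width: 0.2
```

```bash
python3 - <<'E'
from m import *
p,d=grab('top','pics/t3.png'); ps,ds=grab('side')
print(state()['tool_pos'],state()['tool_rot'],state()['time'])
bs=cv2.cvtColor(ps,cv2.COLOR_RGB2BGR);b=cv2.cvtColor(p,cv2.COLOR_RGB2BGR)
f=lambda im,u,v,w:cv2.resize(im[max(v-w,0):v+w,u-w:u+w],(390,390),interpolation=cv2.INTER_CUBIC)
cv2.imwrite('pics/c3.png',np.hstack([f(b,170,195,60),f(bs,235,140,60)]))
# expected: axis line of the key
T=np.array(state()['tool_pos'])
for n in('top','side'): print(n,proj(n,[T+[0,0,.019],T+[0,0,-.092],[.517,.259,.052]]))
E
```

```text
[0.5157 0.258  0.2518] [ 0.5509 -0.442   0.5527  0.4424] 6.55
top [[128.706  199.0076]
 [145.9857 202.3618]
 [159.1209 204.4595]]
side [[219.7374  97.56  ]
 [222.2064 133.7427]
 [224.7373 165.5071]]
```

View pics/c3.png

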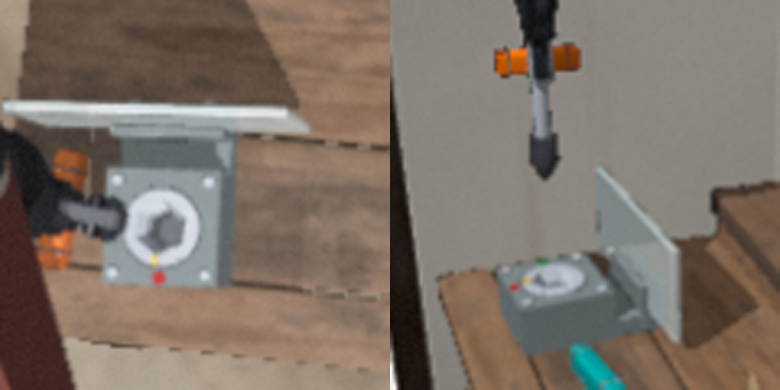

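```bash
python3 - <<'E'
from m import *
b=cv2.imread('pics/top0.png');h=cv2.cvtColor(b,cv2.COLOR_BGR2HSV)
s=np.zeros(b.shape[:2],bool);s[180:232,138:185]=1
def cen(m):
    v,u=np.nonzero(m&s);w=h[v,u,1].astype(float);return np.array([(u*w).sum()/w.sum(),(v*w).sum()/w.sum()]),len(u)
y,ny=cen((h[...,0]>18)&(h[...,0]<35)&(h[...,1]>110));r,nr=cen(((h[...,0]<8)|(h[...,0]>172))&(h[...,1]>130));g,ng=cen((h[...,0]>45)&(h[...,0]<80)&(h[...,1]>100))
print(y,ny,r,nr,g,ng)
Y,Rr,G=[atz('top',q,.052)[0] for q in(y,r,g)]
m=((h[...,1]<40)&(h[...,2]>165)&s).astype(np.uint8)
n,l,st,ce=cv2.connectedComponentsWithStats(m);i=1+np.argmax(st[1:,4])
c=max(cv2.findContours((l==i).astype(np.uint8),0,cv2.CHAIN_APPROX_NONE)[0],key=len)
c=cv2.convexHull(c);P=atz('top',c[:,0].astype(float),.054)[:,:2].astype(np.float32)*1000
print(st[i],cv2.minEnclosingCircle(P),cv2.fitEllipse(P))
print(Y,Rr,G)
for C in([.517,.259],[.515,.259]):
  for q in(Y,Rr,G):
    e=q[:2]-C;print(np.degrees(np.arctan2(e[1],e[0])),np.hypot(*e))
E
```

```text
[157. 215.] 1 [158.2997 220.0155] 7 [143.7067 203.989 ] 7
[148 193  24  24 301] ((517.2276611328125, 258.2142639160156), 30.81340980529785) ((516.79296875, 258.4045104980469), (59.37270736694336, 61.3568115234375), 167.2249755859375)
[0.4901 0.2644 0.052 ] [0.4773 0.261  0.052 ] [0.5187 0.2995 0.052 ]
168.5520829617679 0.027443513138458712
177.09469929782188 0.03978780071826071
87.59500251979487 0.04057510852465967
167.65965705533716 0.02548639357640378
176.94100676874183 0.03779050733411058
84.78139464131114 0.04070810745257038
```

Call:
play_rows(
  motion=[
    [1, [0, 0, -0.04], 0],
    [1, [0, 0, -0.08], 0],
    [1, [0, 0, -0.1], 0],
    [1, [0, 0, -0.1], 0],
  ],
)

```text
time: 6.95
tool_pos: [0.5134, 0.2567, 0.1483]
tool_rot: [0.549, -0.441, 0.555, 0.443]
contact_force: [-0.3, -0.3, -2.4]
gripper_width: 0.206
```

Call:
play_rows(
  motion=[
    [1, [0, 0, -0.006], 0],
    [1, [0, 0, -0.012], 0],
    [1, [0, 0, -0.018], 0],
    [1, [0, 0, -0.022], 0],
    [1, [0, 0, -0.022], 0],
  ],
)

```text
time: 7.45
tool_pos: [0.5159, 0.2589, 0.1309]
tool_rot: [0.551, -0.442, 0.552, 0.443]
contact_force: [-0.7, 0.4, -2.4]
gripper_width: 0.205
```

```bash
python3 - <<'E'
from m import *
s=state();print(s['contact_force'],s['ft_torque'],s['tool_pos'])
ps,ds=grab('side')
bs=cv2.cvtColor(ps,cv2.COLOR_RGB2BGR)
cv2.imwrite('pics/c4.png',cv2.resize(bs[80:200,175:295],(480,480),interpolation=cv2.INTER_CUBIC))
E
```

```text
[-0.7481  0.4018 -2.4108] [0.0072 0.0139 0.0338] [0.5159 0.2589 0.1309]
```

View pics/c4.png

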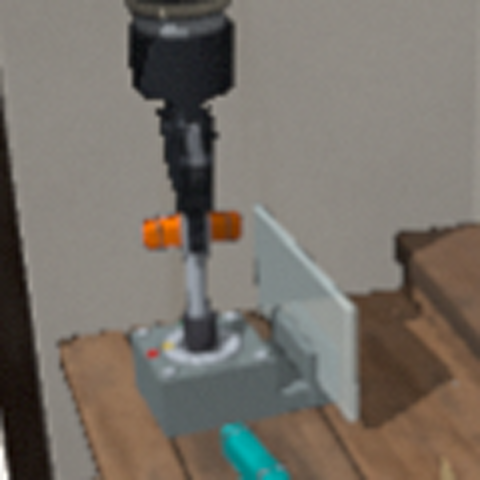

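The nose is in the funnel, seen at crop (200,335), with no side force. I'll continue slowly.

Call:
play_rows(
  motion=[
    [1, [0, 0, -0.004], 0],
    [1, [0, 0, -0.008], 0],
    [1, [0, 0, -0.012], 0],
    [1, [0, 0, -0.015], 0],
    [1, [0, 0, -0.015], 0],
  ],
)

```text
time: 8.0
tool_pos: [0.5157, 0.2588, 0.1155]
tool_rot: [0.551, -0.442, 0.552, 0.443]
contact_force: [0.3, 0.1, -1.7]
gripper_width: 0.208
```

Call:
play_rows(
  motion=[
    [1, [0, 0, -0.003], 0],
    [1, [0, 0, -0.006], 0],
    [1, [0, 0, -0.009], 0],
    [1, [0, 0, -0.012], 0],
    [1, [0, 0, -0.012], 0],
  ],
)

```text
time: 8.5
tool_pos: [0.5158, 0.2588, 0.1036]
tool_rot: [0.551, -0.442, 0.552, 0.443]
contact_force: [-0.4, 0.2, -1.7]
gripper_width: 0.203
```

Call:
play_rows(
  motion=[
    [1, [0, 0, -0.002], 0],
    [1, [0, 0, -0.003], 0],
    [1, [0, 0, -0.004], 0],
    [1, [0, 0, -0.004], 0],
  ],
)

```text
time: 8.9
tool_pos: [0.5161, 0.2589, 0.1002]
tool_rot: [0.552, -0.442, 0.552, 0.442]
contact_force: [0.6, -0.2, -1.8]
gripper_width: 0.206
```

Call:
play_rows(
  motion=[
    [1, [0, 0, -0.001], 0],
    [1, [0, 0, -0.002], 0],
    [1, [0, 0, -0.002], 0],
  ],
)

```text
time: 9.2
tool_pos: [0.517, 0.2591, 0.0998]
tool_rot: [0.552, -0.443, 0.551, 0.442]
contact_force: [-1.8, -1.0, 6.0]
gripper_width: 0.203
```

The key is home: the TCP is at the same height as in the block, so the handle is 117 mm up, with about 8 N of contact. Next is the clockwise turn.

Call:
play_rows(
  motion=[
    [1, [0, 0, 0.001], -0.08],
    [1, [0, 0, 0.001], -0.18],
    [1, [0, 0, 0.001], -0.28],
    [1, [0, 0, 0.001], -0.38],
    [1, [0, 0, 0.001], -0.48],
  ],
)

```text
time: 9.7
tool_pos: [0.5166, 0.259, 0.0999]
tool_rot: [0.642, -0.298, 0.641, 0.297]
contact_force: [0.1, -0.7, 2.2]
gripper_width: 0.206
```

```bash
python3 - <<'E'
from m import *
s=state();print(s['contact_force'],s['ft_torque'],s['tool_pos'],s['joint_pos'])
E
```

```text
[ 0.066  -0.7435  2.2477] [-0.1779  0.122   0.1516] [0.5166 0.259  0.0999] [ 0.3362  0.0582  1.8355 -0.0005  1.2469 -0.5321]
```

Call:
play_rows(
  motion=[
    [1, [0, 0, 0], -0.1],
    [1, [0, 0, 0], -0.2],
    [1, [0, 0, 0], -0.3],
    [1, [0, 0, 0], -0.4],
    [1, [0, 0, 0], -0.5],
  ],
)

```text
time: 10.2
tool_pos: [0.5163, 0.2588, 0.0999]
tool_rot: [0.695, -0.13, 0.695, 0.129]
contact_force: [-1.3, -1.4, 2.7]
gripper_width: 0.199
```

```bash
python3 - <<'E'
from m import *
s=state();print(s['contact_force'],s['ft_torque'],s['tool_pos'],s['joint_pos'])
ps,ds=grab('side');p,d=grab('top')
bs=cv2.cvtColor(ps,cv2.COLOR_RGB2BGR);b=cv2.cvtColor(p,cv2.COLOR_RGB2BGR)
cv2.imwrite('pics/c5.png',np.hstack([cv2.resize(x,(390,390),interpolation=cv2.INTER_CUBIC) for x in(bs[100:200,185:285],b[145:245,110:210])]))
E
```

```text
[-1.334  -1.3884  2.7334] [-0.262   0.3053  0.136 ] [0.5163 0.2588 0.0999] [ 0.3361  0.0581  1.8356 -0.0008  1.2478 -0.0321]
```

View pics/c5.png

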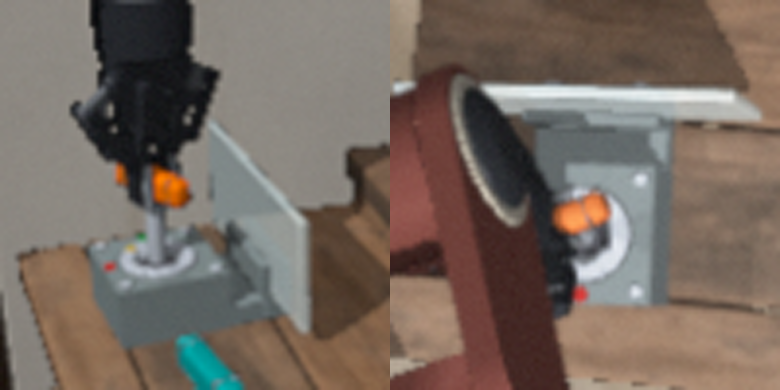

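The pointer, at crop (130,245), has left the red dot (108,267) and is heading for green (140,235). I'll keep turning.

Call:
play_rows(
  motion=[
    [1, [0, 0, 0], -0.1],
    [1, [0, 0, 0], -0.2],
    [1, [0, 0, 0], -0.3],
    [1, [0, 0, 0], -0.38],
    [1, [0, 0, 0], -0.42],
  ],
)

```text
time: 10.8
tool_pos: [0.5162, 0.2587, 0.0999]
tool_rot: [0.707, 0.017, 0.707, -0.017]
contact_force: [-2.3, -2.3, 4.1]
gripper_width: 0.205
```

Call:
play_rows(
  motion=[
    [1, [0, 0, 0], -0.05],
    [1, [0, 0, 0], -0.1],
    [1, [0, 0, 0], -0.13],
    [1, [0, 0, 0], -0.16],
    [1, [0, 0, 0], -0.16],
  ],
)

```text
time: 11.3
tool_pos: [0.5161, 0.2588, 0.0998]
tool_rot: [0.703, 0.073, 0.703, -0.073]
contact_force: [-2.8, -2.7, 5.3]
gripper_width: 0.205
```

```bash
python3 - <<'E'
from m import *
s=state();print(s['contact_force'],s['ft_torque'],s['tool_pos'],s['joint_pos'])
ps,ds=grab('side');p,d=grab('top')
bs=cv2.cvtColor(ps,cv2.COLOR_RGB2BGR);b=cv2.cvtColor(p,cv2.COLOR_RGB2BGR)
cv2.imwrite('pics/c6.png',np.hstack([cv2.resize(x,(390,390),interpolation=cv2.INTER_CUBIC) for x in(bs[120:200,185:265],b[145:245,110:210])]))
E
```

```text
[-2.7542 -2.6769  5.2779] [-0.4702  0.5705  0.0764] [0.5161 0.2588 0.0998] [ 0.3362  0.0581  1.8357 -0.0004  1.2483  0.5432]
```

View pics/c6.png

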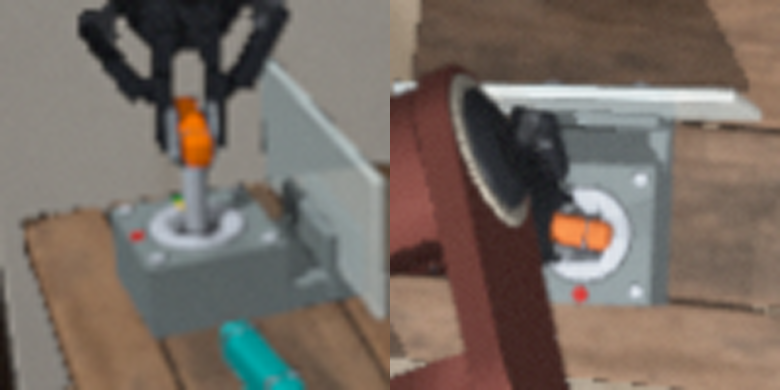

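Call:
play_rows(
  motion=[
    [1, [0, 0, 0], -0.04],
    [1, [0, 0, 0], -0.08],
    [1, [0, 0, 0], -0.08],
  ],
)

```text
time: 11.7
tool_pos: [0.5161, 0.2588, 0.0998]
tool_rot: [0.7, 0.101, 0.7, -0.101]
contact_force: [-3.2, -2.7, 6.6]
gripper_width: 0.203
```

```bash
python3 - <<'E'
from m import *
s=state();print(s['contact_force'],s['ft_torque'],s['tool_pos'],s['joint_pos'][5])
E
```

```text
[-3.2194 -2.711   6.6296] [-0.4992  0.6083  0.0896] [0.5161 0.2588 0.0998] 0.6233582065920876
```

Call:
play_rows(
  motion=[
    [1, [0, 0, 0], -0.04],
    [1, [0, 0, 0], -0.08],
    [1, [0, 0, 0], -0.08],
  ],
)

```text
time: 12.0
tool_pos: [0.516, 0.2588, 0.0998]
tool_rot: [0.695, 0.128, 0.695, -0.129]
contact_force: [-1.9, -2.6, 5.6]
gripper_width: 0.206
```

```bash
python3 - <<'E'
from m import *
s=state();print(s['contact_force'],s['ft_torque'],s['tool_pos'],s['joint_pos'][5])
ps,ds=grab('side')
bs=cv2.cvtColor(ps,cv2.COLOR_RGB2BGR)
cv2.imwrite('pics/c7.png',cv2.resize(bs[130:190,195:255],(540,540),interpolation=cv2.INTER_CUBIC))
E
```

```text
[-1.9214 -2.6121  5.6214] [-0.5381  0.7075  0.3555] [0.516  0.2588 0.0998] 0.7025171663494142
```

View pics/c7.png

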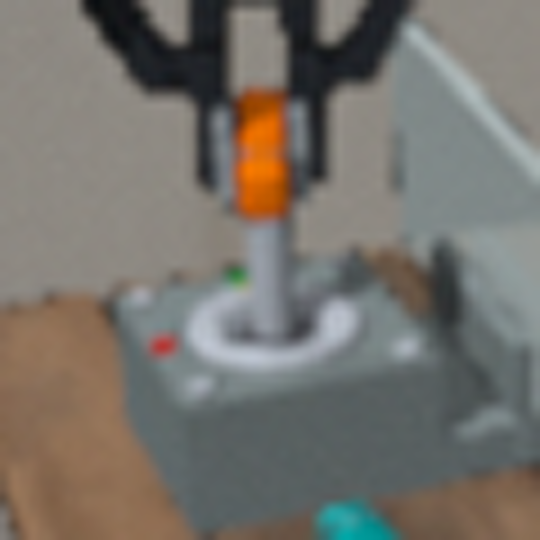

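Torque jumped from 0.09 to 0.36, so it's at the stop. One small step will confirm.

Call:
play_rows(
  motion=[
    [1, [0, 0, 0], -0.04],
    [1, [0, 0, 0], -0.04],
  ],
)

```text
time: 12.25
tool_pos: [0.516, 0.2588, 0.0998]
tool_rot: [0.693, 0.142, 0.693, -0.143]
contact_force: [-3.1, -2.9, 5.6]
gripper_width: 0.204
```

```bash
python3 - <<'E'
from m import *
s=state();print(s['contact_force'],s['ft_torque'],s['tool_pos'],s['joint_pos'][5])
E
```

```text
[-3.0978 -2.8741  5.6035] [-0.525   0.7245  0.5562] [0.516  0.2588 0.0998] 0.7419986286818704
```

Call:
play_rows(
  motion=[
    [1, [0, 0, 0], 0.05],
    [1, [0, 0, 0], 0.05],
    [0, [0, 0, 0], 0.05],
    [-0.2, [0, 0, 0], 0.05],
    [-0.2, [0, 0, 0], 0.05],
  ],
)

```text
time: 12.75
tool_pos: [0.5161, 0.2591, 0.099]
tool_rot: [0.696, 0.126, 0.696, -0.126]
contact_force: [-0.5, -0.1, 0.7]
gripper_width: 0.598
```

Call:
play_rows(
  motion=[
    [-0.2, [0, 0, 0], 0],
    [-0.2, [0, 0, 0], 0],
  ],
)

```text
time: 12.95
tool_pos: [0.5162, 0.259, 0.0992]
tool_rot: [0.696, 0.126, 0.696, -0.126]
contact_force: [-0.1, -0.7, -0.6]
gripper_width: 0.6
```

```bash
python3 - <<'E'
from m import *
s=state();print(s['contact_force'],s['ft_torque'],s['tool_pos'],s['gripper_width'])
ps,ds=grab('side')
bs=cv2.cvtColor(ps,cv2.COLOR_RGB2BGR)
cv2.imwrite('pics/c8.png',cv2.resize(bs[110:190,185:265],(560,560),interpolation=cv2.INTER_CUBIC))
E
```

```text
[-0.119  -0.6536 -0.6452] [-0.0264 -0.0523  0.0203] [0.5162 0.259  0.0992] 0.5998249017049161
```

View pics/c8.png

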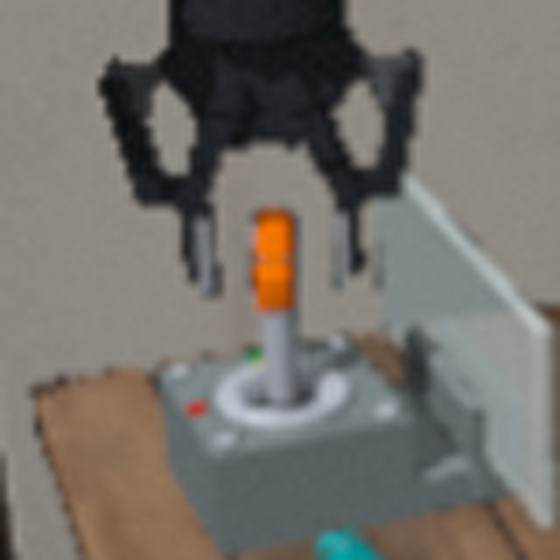

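Released, with clear gaps on both sides. I'll retreat straight up, then back away from the camera's view.

Call:
play_rows(
  motion=[
    [-0.2, [0, 0, 0.02], 0],
    [-0.2, [0, 0, 0.06], 0],
    [-0.2, [0, 0, 0.1], 0],
    [-0.2, [0, 0, 0.14], 0],
    [-0.2, [0, 0, 0.16], 0],
  ],
)

```text
time: 13.5
tool_pos: [0.5176, 0.2595, 0.2643]
tool_rot: [0.698, 0.127, 0.694, -0.125]
contact_force: [0.5, -0.2, 0.7]
gripper_width: 0.6
```

Call:
play_rows(
  motion=[
    [-0.2, [-0.02, -0.04, 0], 0],
    [-0.2, [-0.04, -0.08, 0], 0],
    [-0.2, [-0.06, -0.12, 0], 0],
    [-0.2, [-0.08, -0.16, 0], 0],
    [-0.2, [-0.1, -0.2, 0], 0],
  ],
)

```text
time: 14.0
tool_pos: [0.4152, 0.0578, 0.2593]
tool_rot: [0.696, 0.126, 0.696, -0.126]
contact_force: [0.7, -0.8, 0.6]
gripper_width: 0.599
```

Call:
play_rows(
  motion=[
    [-0.2, [0, -0.04, 0], 0],
    [-0.2, [0, -0.08, 0], 0],
    [-0.2, [0, -0.08, 0], 0],
  ],
)

```text
time: 14.3
tool_pos: [0.4159, -0.0246, 0.2595]
tool_rot: [0.696, 0.128, 0.695, -0.129]
contact_force: [1.1, 0.1, 1.3]
gripper_width: 0.6
```

```bash
python3 - <<'E'
from m import *
ps,ds=grab('side');p,d=grab('top')
bs=cv2.cvtColor(ps,cv2.COLOR_RGB2BGR);b=cv2.cvtColor(p,cv2.COLOR_RGB2BGR)
cv2.imwrite('pics/c9.png',np.hstack([cv2.resize(x,(390,390),interpolation=cv2.INTER_CUBIC) for x in(bs[120:200,185:265],b[155:235,120:200])]))
cv2.imwrite('pics/t9.png',b)
for c in('top','side'):
    for n in('hex_key_grip','socket','pin_key_grip'):
        print(c,n,[(np.round(r['at'],4),round(r['score'],2)) for r in nets.landmark_of(c,n)])
print(state()['time'],state()['tool_pos'])
E
```

```text
top hex_key_grip [(array([ 0.4475, -0.145 ,  0.1109]), 0.81), (array([0.5112, 0.26  , 0.1145]), 0.76), (array([ 0.4523, -0.0195,  0.1085]), 0.62), (array([ 0.5965, -0.1587,  0.1091]), 0.59)]
top socket [(array([0.5132, 0.2645, 0.0526]), 0.7)]
top pin_key_grip [(array([ 0.469 , -0.3652,  0.114 ]), 0.78)]
side hex_key_grip [(array([ 0.5911, -0.1657,  0.109 ]), 0.89), (array([ 0.4552, -0.0223,  0.1072]), 0.64), (array([ 0.4478, -0.1405,  0.1071]), 0.63), (array([0.5143, 0.2591, 0.1185]), 0.56)]
side socket [(array([0.5163, 0.2585, 0.0556]), 0.43)]
side pin_key_grip [(array([ 0.4669, -0.3662,  0.1135]), 0.69)]
14.7 [ 0.4162 -0.02    0.2592]
```

View pics/c9.png

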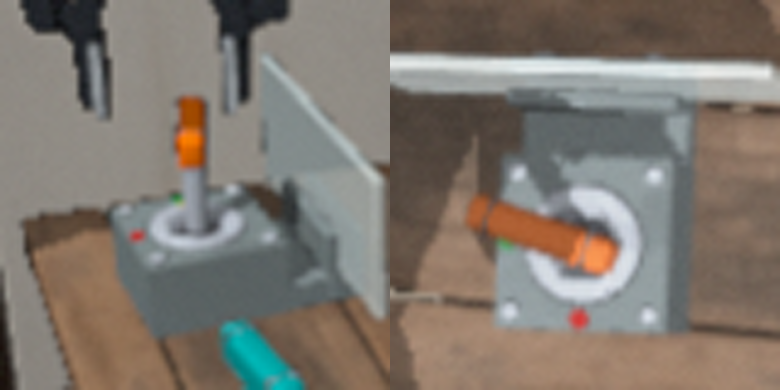

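View pics/t9.png

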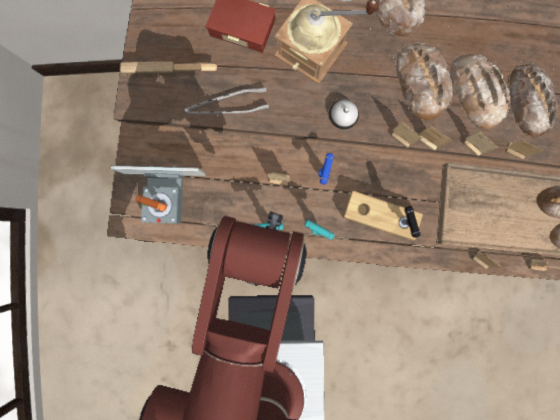

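Key upright at the socket axis, black key unmoved, arm clear of everything. I'm handing in.

```bash
python3 - <<'E'
from h import *
print(workorder.job_done(), state()['time'])
E
```

```text
the job is handed in; nothing more can be done
the job is handed in; nothing more can be done
```

I lifted the orange-handled key out of the block, set it fully home in the grey foot, turned it clockwise to the lock's stop, let go and backed away. I handed it in at about 15 s.

- **Seating:** before turning, the tool sat at the same height as when the key stood in the block, so the handle was about 117 mm above the table. The floor pushed back with about 8 N.
- **Lock:** I turned the key about 101° in all. Turning torque stayed near 0.1–0.15 N m, then rose to 0.36 and 0.56 N m at the end, which is the hard stop. I eased back 3° before release, well within the key's play.
- **After release:** the key stands upright, with its handle at about (0.513, 0.260, 0.116) m. That is within about 5 mm of the socket axis.
- **Black key:** it moved about 5 mm or less between readings, which is within the networks' error.
- **Robot:** the gripper was clear of everything at hand-in.
- **Not confirmed:** I couldn't see the pointer on the green dot in the final picture, because the handle and shank cover it. In the side view late in the turn it was next to green. That it finished there rests on the stop torque and the final handle angle.

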